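# Add the upper tier to the fittings stand

### The job

Pick up the oblong grey sorting tray by the grip bar along its middle and stack it on the parts stand, so that each of its four corner holes goes over its own corner post together and the tray sits level, all the way down on the rim of the bin below. Lower it into place rather than dropping it, then let go; leave the square tray, which does not fit, where it is.

Things in the scene. Friction and masses are not known exactly. Their poses are not given: they have to be found in the camera images.
- tray_mid (a point): Oblong grey tray, 0.35 kg, flat on the table: plate 190 (x) x 146 (y) x 4 mm, edge lip to 16 mm high, 30 mm square holes centred at x +-70, y +-48. Along its middle (x) a 6 mm divider with a grip bar on top, 100 long, 14 thick (y), 16 high; bar top = 60 mm above underside. Point: tray's centre, 30 mm above underside, 22 mm below bar's centre. x long side, z up. Same after a half turn.
- stand_rim (a point): Parts stand, fixed: grey open bin 170 (x) x 126 (y) x 45 mm high with fittings in it; four 10 mm steel posts in its corners at x +-70, y +-48 mm, tips 38 mm above the rim. Point: centre of the bin's mouth, level with the rim. x along the long side, z up. Stacked, the tray's underside lies on the rim, so its centre point is 30 mm above this one, long sides parallel (either way round).
- square_tray_mid (a point): Similar but square grey tray that does not fit; leave it alone. Plate 146 x 146 mm, four square corner holes, grip bar only 60 mm long, 60 mm high in all. Point: its centre, 30 mm above its underside; x along its grip bar, z up.
Things that resemble listed ones, but are neither listed nor needed, are in the scene too. What is shaped like the part that bears tray_mid but purple or turquoise is not meant.

How it is judged:
At the end, for the whole second after the job is handed in: The oblong tray rests released and still on the stand's rim, all four posts through its holes: centre within 18 mm of the stand's, long sides within 11 degrees (either way round), level within 3.4 degrees, height within 4 mm below to 5 mm above fully seated (horizontal distance between tray_mid and stand_rim below 0.018 m and z of tray_mid in the frame of stand_rim between 0.026 and 0.035 m and angle between tray_mid's own z axis and vertical below 0.06 rad and angle between the x axis of tray_mid and the x axis of stand_rim, either way round below 0.2 rad and linear speed of tray below 0.02 m/s and contact force between the fingers and tray below 0.1 N); the robot touches nothing.
It fails at once if the square tray is moved more than 40 mm (distance of square_tray_mid from where it was at the start of the episode above 0.04 m).
It fails at once if the oblong tray is dropped (falls unheld faster than 0.6 m/s, about 20 mm of free fall) (linear speed of tray above 0.6 m/s and contact force between the fingers and tray below 0.05 N).
It also fails if it takes over 48 s, if anything falls off the work surface, if the arm or the gripper's body presses on something with over 40 N, if the wrist force passes 120 N, or if a joint passes its speed limit or range.

### The arm

A 6-joint arm with a two-finger parallel gripper is mounted at the origin on the work surface. World frame = base frame: x ahead of the robot, y to its left, z up, the work surface at z = 0. Lengths are in m, angles in rad, forces in N, time in s.
With the tool pointing down it reaches from about 0.4 to 0.925 m from the base axis. Payload 3.4 kg.
Tool frame: the origin (TCP) lies between the finger pads; the fingertips stand r.tip_reach ahead of it and the grasp point (between the pads) lies 2 mm behind it (r.tip_reach is the distance from the TCP to the fingertips, in m); z points along the fingers, y is the direction in which the jaws open and shut (so a half turn about z gives the same grasp; the last joint's range is limited). The gripper opens to 85 mm and grips with 20 to 120 N. Pads are 22 mm wide; open, the fingers measure 114 mm over their backs; the gripper's body (76 mm by 85 mm) begins 54 mm behind the grasp point. The pads swing forward as they close: fully open they stand 13 mm farther back than shut.
Start: joints at [1.06, 0.307, 1.506, -0, 1.328, -0.073], TCP at [0.243, 0.521, 0.248] pointing down, gripper open.
Joint ranges: [-3.12, 3.12], [-1.05, 2.28], [0.14, 2.33], [-1.42, 4.57], [0.1, 2.73], [-2.68, 2.68]. Speed limits (rad/s): [2.57, 2.57, 3.14, 3.14, 3.14, 3.14].

### API

Orientations are given as a rotation vector (axis times angle).
In Python, from station import observe, eyes, job, models, r gives the robot as it stands. The module is installed in compiled form; this text tells all that it offers.
- The arm moves only by the tool drive_tool, never from a script. Its arguments are lists of equal length, an entry for each row: "xyz": the shift along the world's x, y, z in m, a list of three; "spin": the turn about the world's z in degrees; "grip": the finger opening in m, from 0 to 0.0854. In form: {"xyz": [[x, y, z], ...], "spin": [spin, ...], "grip": [grip, ...]}. A call has 1 to 12 rows; each row shifts and turns the pose as measured when the row begins; what a row does not reach is not made up. A row lasts 1/10 s, in which the tool goes at most 50 mm and 8.59 degrees, less where a joint would pass 70% of its speed; a pose out of reach is approached as far as the arm can. A call with a gripper value outside its range is refused whole. The fingers move at their own pace and stop on an object; "grip_force" is the grip in N (left out, the last holds). Time passes only in rows, so rows that do not move let the fingers close. It gives the time, the measured TCP pose, the force and the opening at its end, in the units of the state.
- observe(): the state, without advancing time (a new reading comes with each control period).
- eyes.read_camera(name): name is "scene" or "top" or "wrist"; returns the picture (420x560x3 uint8, blue, green, red); there is no depth.
- eyes.camera_info(name): a dict with "K" (3x3 intrinsics, pixels), "k1" (the pictures are not rectified: a ray, as slopes to the right and down, at radius r is drawn at 1 + k1 r^2 times it, then the intrinsics apply), "pose" (4x4, takes a point from camera to world coordinates); the wrist camera has in their place "mount" (4x4, takes a point from camera to tool coordinates, whose origin is the TCP and whose axes are the flange's). Camera axes: x right, y up, looking along -z (the intrinsics and any distortion apply to the point x, -y, -z); pixel columns grow to the right and rows downward; lengths in m; the calibration is good to about 2 mm. A picture is of the moment at which its call begins: read the wrist's pose just before it. camera_info takes no time and is no camera call.
- job.close_job(): hands the job in, once; it reports no verdict.
Trained networks look in the newest picture that a camera, given by its name, has taken for a name from the list of things; names that differ only in an ending like _2 or _b are one class to them, and where a whole thing is asked for, a point or a joint stands for the part that bears it (a point fixed in the world has none). Each returns a list of dicts, best first, with "score" (0 to 1); they miss things now and then, are a little off and sometimes report something else, mostly with a low value. They report only what shows in the picture. A call takes as long as a camera call. They do not tell look-alikes from the thing itself.
- models.spot_in(name, camera): "location" ([x, y, z] in m, in world coordinates, good to about 4 mm: the middle of the surface that is visible of it).
- models.tip_of(name, camera): "location" ([x, y, z] in m, in world coordinates, good to about 4 mm: a listed point, or the origin of a listed thing).
The state is a dict: "time": time; "qpos": joint angles; "dq": joint speeds; "effort": joint torques, N m; "tcp_pos": TCP position; "tcp_rot": TCP orientation; "wrist_force": force on the tool from outside, world axes, zero at the start; "wrist_torque": the same for the moment, N m; "width": finger opening in m.
Only numpy, scipy, OpenCV 4.12 (cv2) and the standard library are available. Lean on these libraries where they do the work, as an engineer would, in place of code of your own. Each camera call takes 0.05 s, during which the arm holds its last target.

## Working session

There is one attempt and no reset: what is moved stays moved. The work goes in short steps, Python scripts to look and compute and a tool call to move; the robot and the scene stay as the last step left them, time stands still between calls to the robot, and variables do not carry over. Pictures are saved under pics/ and viewed, and the job is handed in when it is done.

Besides the shell and the picture viewer there is one more tool, called by a JSON object that holds its "op" and its "data", one argument or row to a line. drive_tool: Moves the arm, as the interface text tells. Its arguments: {"type":"object","properties":{"xyz":{"type":"array"},"spin":{"type":"array"},"grip":{"type":"array"},"grip_force":{"type":"number"}},"required":["xyz","spin","grip"]}

```bash
mkdir -p pics; cat > h.py <<'E'
import numpy as np,cv2
from station import observe, eyes, job, models, r
def snap(n,f):
    im=eyes.read_camera(n); cv2.imwrite('pics/'+f,im); return im
E
python3 - <<'E'
from h import *
print(observe(), r.tip_reach)
snap('top','t0.png'); 
for n in ['tray_mid','stand_rim','square_tray_mid']:
    print(n,models.tip_of(n,'top'))
snap('scene','s0.png')
for n in ['tray_mid','stand_rim','square_tray_mid']:
    print(n,models.tip_of(n,'scene'))
for c in ['top','scene','wrist']: print(eyes.camera_info(c))
E
```

```text
{'time': 0.0, 'qpos': array([ 1.06048214e+00,  3.07579303e-01,  1.50766803e+00,  6.83641575e-06,
        1.32837291e+00, -7.34856763e-02]), 'dq': array([-1.43958520e-03, -8.39775107e-04,  1.16319727e-03, -1.14957528e-03,
        9.77422992e-05, -5.08076174e-04]), 'effort': array([ 1.63177865e-03, -4.57555103e+01, -2.51917881e+01, -6.24808604e-05,
        1.31759571e-02, -1.91577578e-05]), 'tcp_pos': array([0.24295808, 0.52043128, 0.2473794 ]), 'tcp_rot': array([-6.80600428e-01, -3.06637774e+00,  3.04663364e-03]), 'wrist_force': array([-0.61261118, -0.43200327, -0.85347793]), 'wrist_torque': array([-0.00793051, -0.02470806, -0.01472539]), 'width': 0.08547852977931043} 0.017
tray_mid [{'location': [0.3649, 0.5715, 0.0283], 'score': 0.78}, {'location': [0.4788, 0.3132, 0.0313], 'score': 0.72}, {'location': [0.206, 0.3455, 0.0263], 'score': 0.58}]
stand_rim [{'location': [0.55, -0.0258, 0.0492], 'score': 0.72}]
square_tray_mid [{'location': [0.5104, -0.2758, 0.0304], 'score': 0.66}]
tray_mid [{'location': [0.4746, 0.3123, 0.0295], 'score': 0.92}, {'location': [0.3669, 0.5769, 0.0315], 's
[... 932 characters left out ...]
410997  , -0.65133852, -0.7018957 ],
       [ 0.00707591,  0.84254556,  0.5385786 ,  0.74804227],
       [ 0.        ,  0.        ,  0.        ,  1.        ]])}
{'K': array([[315.47968306,   0.        , 277.69022996],
       [  0.        , 315.47968306, 214.41631691],
       [  0.        ,   0.        ,   1.        ]]), 'k1': -0.05816088529698166, 'mount': array([[-1.22610637e-04,  9.64575673e-01,  2.63806286e-01,
         6.69368664e-02],
       [ 9.99999965e-01,  5.62343716e-05,  2.59161096e-04,
         1.45997592e-03],
       [ 2.35145508e-04,  2.63806309e-01, -9.64575646e-01,
        -1.26525448e-01],
       [ 0.00000000e+00,  0.00000000e+00,  0.00000000e+00,
         1.00000000e+00]])}
```

View pics/t0.png

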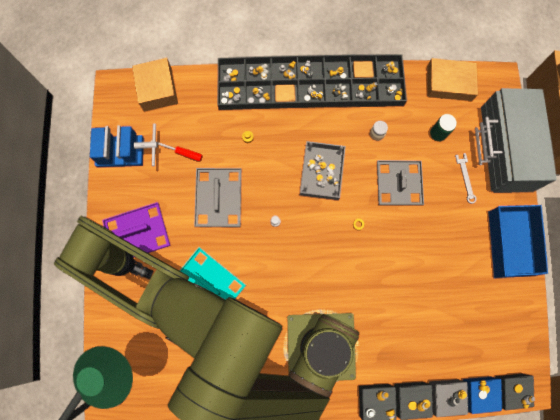

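View pics/s0.png

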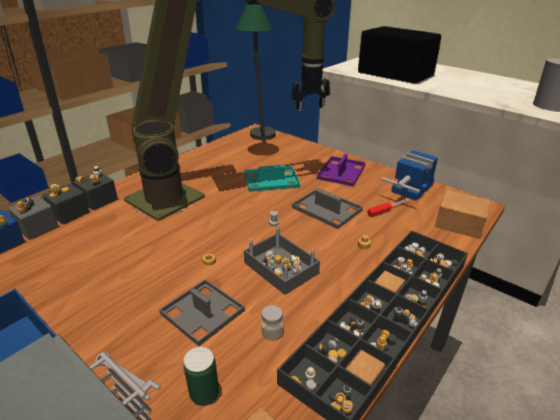

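```bash
python3 - <<'E'
import cv2
im=cv2.imread('pics/t0.png')
a=cv2.resize(im[155:240,180:256],None,fx=6,fy=6,interpolation=cv2.INTER_CUBIC)
b=cv2.resize(im[135:210,290:355],None,fx=6,fy=6,interpolation=cv2.INTER_CUBIC)
cv2.imwrite('pics/za.png',a);cv2.imwrite('pics/zb.png',b)
E
```

```text
(no output)
```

View pics/za.png

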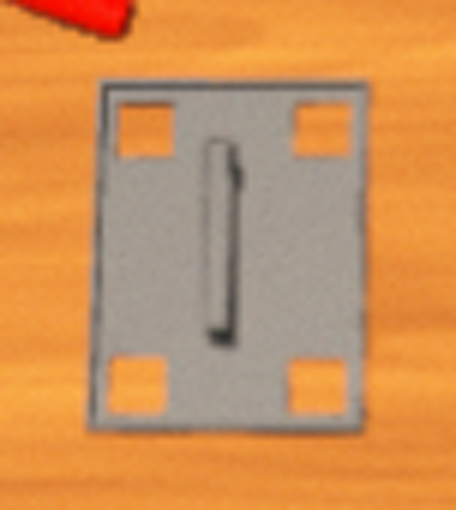

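View pics/zb.png

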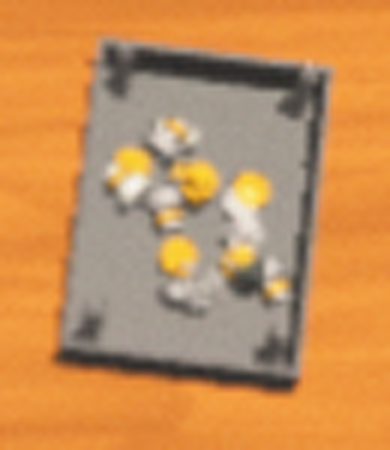

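```bash
cat >> h.py <<'E'
def unproj(cam,uv,z,T=None):
    ci=eyes.camera_info(cam); K=ci['K']; T=ci['pose'] if T is None else T
    uv=np.atleast_2d(np.array(uv,float))
    p=cv2.undistortPoints(uv[:,None,:],K,np.array([ci['k1'],0,0,0,0.]))[:,0]
    d=np.c_[p[:,0],-p[:,1],-np.ones(len(p))]@T[:3,:3].T
    o=T[:3,3]; return o+d*((z-o[2])/d[:,2])[:,None]
def wristT(s):
    from scipy.spatial.transform import Rotation as R
    W=np.eye(4); W[:3,:3]=R.from_rotvec(s['tcp_rot']).as_matrix(); W[:3,3]=s['tcp_pos']
    return W@eyes.camera_info('wrist')['mount']
def proj(cam,P,T=None):
    ci=eyes.camera_info(cam); T=ci['pose'] if T is None else T
    q=(np.atleast_2d(P)-T[:3,3])@T[:3,:3]; q=q*[1,-1,-1]
    return cv2.projectPoints(q,np.zeros(3),np.zeros(3),ci['K'],np.array([ci['k1'],0,0,0,0.]))[0][:,0]
def fit(model,pts): # 2d rigid
    model=np.array(model,float);pts=np.array(pts)[:,:2]
    mc=model.mean(0);pc=pts.mean(0);A=(model-mc);B=(pts-pc)
    th=np.arctan2((A[:,0]*B[:,1]-A[:,1]*B[:,0]).sum(),(A*B).sum())
    Rm=np.array([[np.cos(th),-np.sin(th)],[np.sin(th),np.cos(th)]])
    t=pc-Rm@mc; res=pts-(A+mc)@Rm.T-t
    return t,np.degrees(th),np.abs(res).max()
E
python3 - <<'E'
from h import *
f=lambda L,o:(np.array(L)/6.+np.array(o)-0.4)
h=[[.07,.048],[.07,-.048],[-.07,.048],[-.07,-.048]]
print(fit(h,unproj('top',f([(145,130),(323,130),(138,384),(318,386)],(180,155)),.004)))
print(fit([[.095,.073],[.095,-.073],[-.095,.073],[-.095,-.073]],unproj('top',f([(103,84),(368,84),(92,430),(362,430)],(180,155)),.016)))
print('bar',unproj('top',f([(220,140),(221,330)],(180,155)),.06))
print(fit([[.085,.063],[.085,-.063],[-.085,.063],[-.085,-.063]],unproj('top',f([(103,40),(330,68),(65,348),(297,377)],(290,135)),.045)))
s=observe();print(s['tcp_pos'],wristT(s)[:3,:3])
from scipy.spatial.transform import Rotation as R
M=R.from_rotvec(s['tcp_rot']).as_matrix();print(M)
E
```

```text
(array([0.47538965, 0.31265719]), np.float64(-1.6010551039423322), np.float64(0.0009484199439618868))
(array([0.47351416, 0.31129482]), np.float64(-1.5393204611277194), np.float64(0.0020189280445459534))
bar [[0.52502054 0.31164809 0.06      ]
 [0.42470584 0.31128266 0.06      ]]
(array([ 0.54881447, -0.02157097]), np.float64(-8.791798998076882), np.float64(0.002432736733834196))
[0.24324998 0.5209276  0.24814488] [[ 4.23137996e-01 -8.74034307e-01 -2.38784981e-01]
 [ 9.06065075e-01  4.08015550e-01  1.12113298e-01]
 [-5.62883581e-04 -2.63794128e-01  9.64578841e-01]]
[[-9.06117089e-01  4.23026947e-01 -1.50088026e-04]
 [ 4.23026973e-01  9.06117043e-01 -2.91623751e-04]
 [ 1.26326134e-05 -3.27736548e-04 -9.99999946e-01]]
```

{"op": "drive_tool", "data": {
  "xyz": [
    [0.029,-0.026,0],
    [0.029,-0.026,0],
    [0.029,-0.026,0],
    [0.029,-0.026,0],
    [0.029,-0.026,0],
    [0.029,-0.026,0],
    [0.029,-0.026,0],
    [0.029,-0.026,0],
    [0,0,0]
  ],
  "spin": [3,3,3,3,3,3,3,3,0],
  "grip": [0.085,0.085,0.085,0.085,0.085,0.085,0.085,0.085,0.085],
  "grip_force": 60
}}

```text
time: 1.3
tcp_pos: [0.4825, 0.3064, 0.2489]
tcp_rot: [-0.009, 3.14, 0.003]
wrist_force: [0.4, -0.1, 1.6]
width: 0.085
```

```bash
python3 - <<'E'
from h import *
s=observe(); snap('wrist','w1.png'); print(s['tcp_pos'],s['tcp_rot'],s['time'])
print(models.tip_of('tray_mid','wrist'),models.spot_in('tray_mid','wrist'))
E
```

```text
[0.48246318 0.30640798 0.24885309] [-0.00912966  3.13954228  0.00345508] 1.3
[{'location': [0.3681, 0.576, 0.0333], 'score': 0.66}, {'location': [0.4776, 0.3161, 0.0272], 'score': 0.62}] [{'location': [0.3005, 0.3671, 0.0079], 'score': 0.9}, {'location': [0.4718, 0.3148, 0.0029], 'score': 0.83}, {'location': [0.3688, 0.5558, 0.0053], 'score': 0.72}]
```

View pics/w1.png

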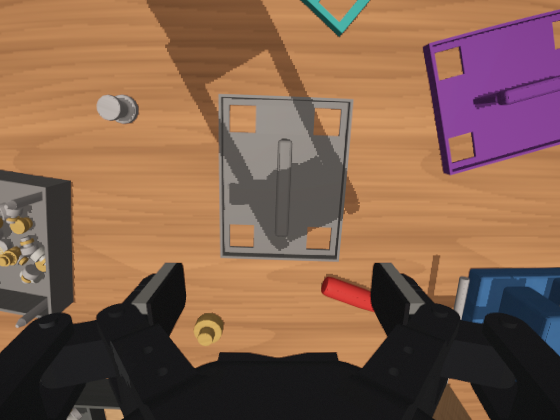

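```bash
python3 - <<'E'
from h import *
s=observe(); T=wristT(s)
h=[[-.07,-.048],[-.07,.048],[.07,-.048],[.07,.048]]
print(fit(h,unproj('wrist',[(243,119),(327,122),(241.5,236),(318.5,238)],.004,T)))
print(fit(np.array(h)/[.07,.048]*[.095,.073],unproj('wrist',[(221,97),(352,101),(222,257),(338,260)],.016,T)))
print(unproj('wrist',[(285,141),(282,235)],.06,T))
E
```

```text
(array([0.4725867 , 0.31729865]), np.float64(-1.6432804937027055), np.float64(0.0005119304613553921))
(array([0.47327329, 0.31796764]), np.float64(-1.4679197323971995), np.float64(0.0024623762727144505))
[[0.4236676  0.31817641 0.06      ]
 [0.52052271 0.31633511 0.06      ]]
```

{"op": "drive_tool", "data": {
  "xyz": [
    [-0.005,0.004,-0.03],
    [-0.005,0.004,-0.03],
    [0,0.001,-0.03],
    [0,0,-0.03],
    [0,0,-0.025],
    [0,0,-0.012],
    [0,0,0]
  ],
  "spin": [-1,-0.8,0,0,0,0,0],
  "grip": [0.085,0.085,0.085,0.085,0.085,0.085,0.085]
}}

```text
time: 2.15
tcp_pos: [0.4606, 0.3272, 0.0899]
tcp_rot: [0.024, 3.14, 0.015]
wrist_force: [0.1, 0.0, 0.3]
width: 0.085
```

```bash
python3 - <<'E'
from h import *
s=observe(); snap('wrist','w2.png'); print(s['tcp_pos'],s['tcp_rot'],s['time'])
E
```

```text
[0.46064783 0.32719014 0.08988257] [0.02361538 3.13960452 0.01487214] 2.15
```

View pics/w2.png

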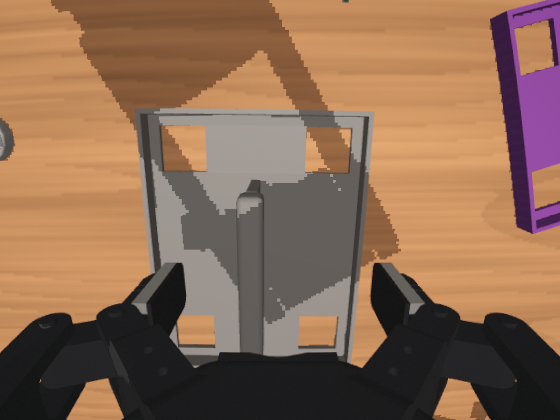

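```bash
python3 - <<'E'
from h import *
s=observe(); print(s['tcp_pos'],s['tcp_rot'],s['time'],s['dq'])
T=wristT(s)
print(unproj('wrist',[(250,195),(251,350)],.06,T))
h=[[-.07,-.048],[-.07,.048],[.07,-.048],[.07,.048]]
print(unproj('wrist',[(184,148),(329,150),(197,331),(319,332)],.004,T))
print(fit(h,unproj('wrist',[(184,148),(329,150),(197,331),(319,332)],.004,T)))
E
```

```text
[0.46109538 0.32743359 0.09072184] [0.02373659 3.13859412 0.01597977] 2.2 [-0.0100414  -0.02370934 -0.0266678  -0.00414567  0.00648332 -0.0034065 ]
[[0.42737866 0.31556606 0.06      ]
 [0.521016   0.31236434 0.06      ]]
[[0.40639799 0.2681983  0.004     ]
 [0.40940394 0.36469899 0.004     ]
 [0.54757579 0.26472613 0.004     ]
 [0.55037299 0.36099117 0.004     ]]
(array([0.47843768, 0.31465365]), np.float64(-1.542798030327475), np.float64(0.0007727256995456733))
```

{"op": "drive_tool", "data": {
  "xyz": [
    [0,0,0]
  ],
  "spin": [0],
  "grip": [0.085]
}}

```text
time: 2.3
tcp_pos: [0.4615, 0.3283, 0.0917]
tcp_rot: [0.023, 3.137, 0.018]
wrist_force: [1.2, -0.2, 0.2]
width: 0.0846
```

{"op": "drive_tool", "data": {
  "xyz": [
    [0.0065,-0.0065,0],
    [0.006,-0.006,-0.005],
    [0,0,0]
  ],
  "spin": [-0.4,-0.3,0],
  "grip": [0.085,0.085,0.085]
}}

```text
time: 2.6
tcp_pos: [0.4773, 0.3164, 0.0901]
tcp_rot: [0.042, 3.13, 0.023]
wrist_force: [0.1, 0.1, 0.5]
width: 0.0852
```

{"op": "drive_tool", "data": {
  "xyz": [
    [-0.001,-0.001,-0.02],
    [-0.001,-0.001,-0.019]
  ],
  "spin": [0,0],
  "grip": [0.085,0.085]
}}

```text
time: 2.8
tcp_pos: [0.4796, 0.3152, 0.0542]
tcp_rot: [0.046, 3.121, 0.031]
wrist_force: [0.7, 0.3, -0.8]
width: 0.0848
```

```bash
python3 - <<'E'
from h import *
s=observe(); snap('wrist','w3.png'); print(s['tcp_pos'],s['tcp_rot'],s['time'])
E
```

```text
[0.47963905 0.3152273  0.05419015] [0.04559399 3.12136717 0.03081743] 2.8
```

View pics/w3.png

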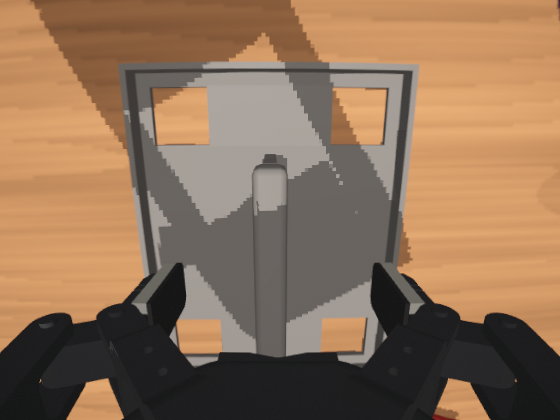

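{"op": "drive_tool", "data": {
  "xyz": [
    [-0.005,-0.001,-0.004],
    [0,0,0],
    [0,0,0],
    [0,0,0],
    [0,0,0],
    [0,0,0],
    [0,0,0]
  ],
  "spin": [0,0,0,0,0,0,0],
  "grip": [0.085,0.005,0.005,0.005,0.005,0.005,0.005],
  "grip_force": 80
}}

```text
time: 3.55
tcp_pos: [0.4743, 0.3131, 0.0499]
tcp_rot: [0.048, 3.123, 0.029]
wrist_force: [0.3, -0.8, -2.8]
width: 0.0126
```

{"op": "drive_tool", "data": {
  "xyz": [
    [0,0,0.015],
    [0,0,0.03],
    [0,0,0.035],
    [0,0,0.035],
    [0,0,0.03],
    [0,0,0]
  ],
  "spin": [0,0,0,0,0,0],
  "grip": [0.005,0.005,0.005,0.005,0.005,0.005]
}}

```text
time: 4.15
tcp_pos: [0.4687, 0.3105, 0.1942]
tcp_rot: [0.048, 3.136, 0.019]
wrist_force: [1.8, 0.6, -3.8]
width: 0.0129
```

```bash
python3 - <<'E'
from h import *
s=observe(); snap('wrist','w4.png'); print(s['tcp_pos'],s['tcp_rot'],s['time'],s['width'],s['wrist_force'],s['wrist_torque'])
E
```

```text
[0.46866117 0.31047061 0.19419383] [0.04751741 3.1355424  0.0186151 ] 4.15 0.012878531702911127 [ 1.81199731  0.58477072 -3.75378443] [-0.01540023 -0.10554427 -0.03349195]
```

View pics/w4.png

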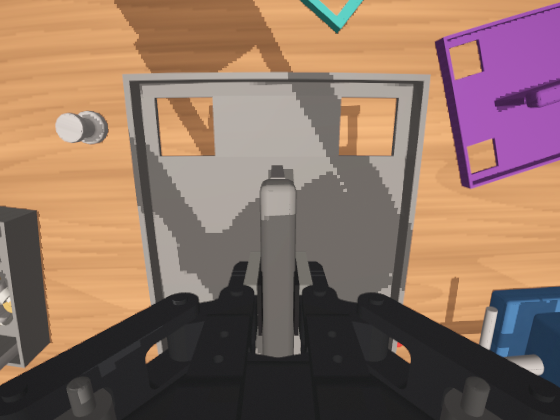

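```bash
python3 - <<'E'
from h import *
im=cv2.imread('pics/s0.png')
cv2.imwrite('pics/zs.png',cv2.resize(im[220:300,235:330],None,fx=8,fy=8,interpolation=cv2.INTER_CUBIC))
b=cv2.imread('pics/t0.png')
cv2.imwrite('pics/zb2.png',cv2.resize(b[138:206,296:350],None,fx=8,fy=8,interpolation=cv2.INTER_CUBIC))
s=observe();T=wristT(s);p=unproj('wrist',[(187,126),(368,126)],s['tcp_pos'][2]-.046,T);print(p,p.mean(0)-s['tcp_pos'])
E
```

```text
[[0.39817352 0.26559739 0.14595353]
 [0.40109867 0.36164462 0.14595353]] [-0.06769148  0.0039269  -0.046     ]
```

View pics/zs.png

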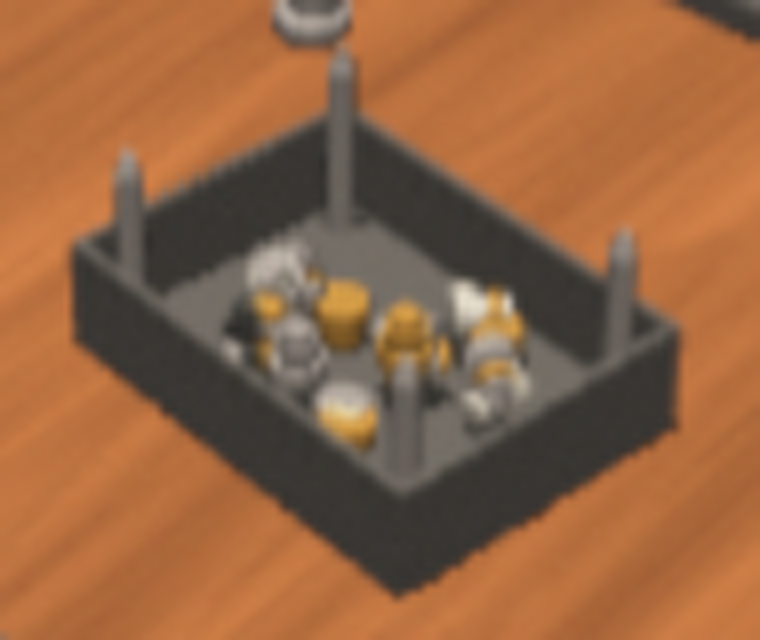

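View pics/zb2.png

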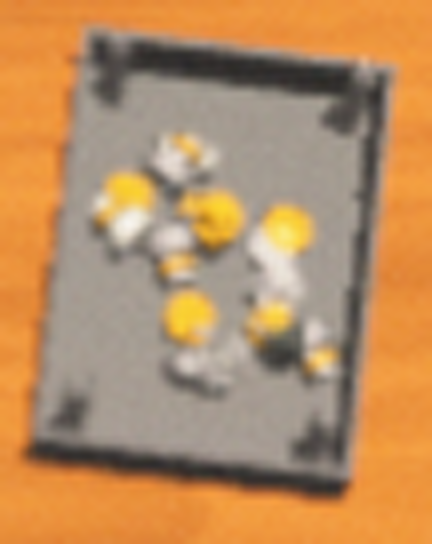

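```bash
python3 - <<'E'
from h import *
f=lambda L:(np.array(L)/8.+np.array((235,220))-0.44)
sg=np.array([[-1,-1],[1,-1],[1,1],[-1,1]])
print(fit(sg*[.085,.063],unproj('scene',f([(75,245),(400,492),(680,328),(340,110)]),.045)))
print(fit(sg*[.07,.048],unproj('scene',f([(127,152),(405,358),(625,230),(343,50)]),.083)))
E
```

```text
(array([ 0.55149505, -0.02306854]), np.float64(-8.570408580574783), np.float64(0.003494162867088438))
(array([ 0.55017473, -0.0211148 ]), np.float64(-9.030685785092416), np.float64(0.001296535652300701))
```

{"op": "drive_tool", "data": {
  "xyz": [
    [0.007,-0.02,0],
    [0.007,-0.03,0],
    [0.007,-0.032,0],
    [0.007,-0.032,0],
    [0.007,-0.032,0],
    [0.007,-0.032,0],
    [0.007,-0.032,0],
    [0.007,-0.032,0],
    [0.007,-0.032,0],
    [0.007,-0.03,0],
    [0.007,-0.02,0],
    [0,0,0]
  ],
  "spin": [-0.65,-0.65,-0.65,-0.65,-0.65,-0.65,-0.65,-0.65,-0.65,-0.65,-0.65,0],
  "grip": [0.005,0.005,0.005,0.005,0.005,0.005,0.005,0.005,0.005,0.005,0.005,0.005]
}}

```text
time: 5.4
tcp_pos: [0.5263, -0.0279, 0.1619]
tcp_rot: [-0.241, -3.085, -0.005]
wrist_force: [0.8, 1.2, -3.3]
width: 0.0128
```

```bash
python3 - <<'E'
from h import *
s=observe(); snap('wrist','w5.png'); print(s['tcp_pos'],s['tcp_rot'],s['time'],s['width'],s['wrist_force'],s['wrist_torque'])
from scipy.spatial.transform import Rotation as R
M=R.from_rotvec(s['tcp_rot']).as_matrix();print(M,np.degrees(np.arctan2(M[1,1],M[0,1])))
snap('scene','s5.png')
E
```

```text
[ 0.52633226 -0.02794981  0.16188072] [-0.24138373 -3.08515485 -0.00530351] 5.4 0.012751052318197379 [ 0.80656957  1.18277411 -3.25335884] [ 0.00100827 -0.09584326  0.010604  ]
[[-9.86733612e-01  1.55522887e-01 -4.65769361e-02]
 [ 1.55361833e-01  9.87832258e-01  7.08037370e-03]
 [ 4.71113601e-02 -2.49835433e-04 -9.98889612e-01]] 81.05287649834143
```

View pics/w5.png

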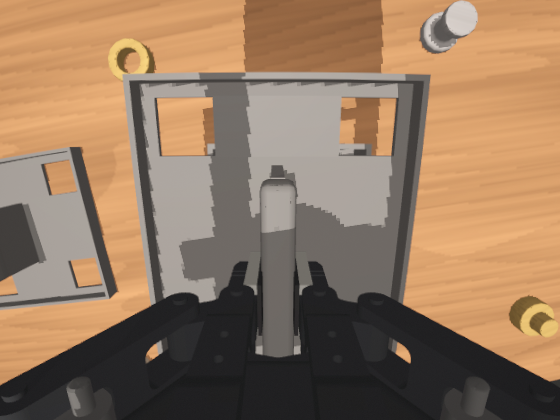

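View pics/s5.png

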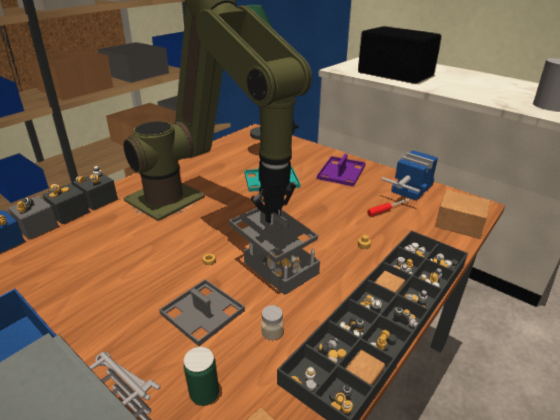

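{"op": "drive_tool", "data": {
  "xyz": [
    [0.004,0.001,0.02],
    [0.006,0.001,0.02],
    [0.006,0.001,0],
    [0,0,0]
  ],
  "spin": [0,0,0,0],
  "grip": [0.005,0.005,0.005,0.005]
}}

```text
time: 5.9
tcp_pos: [0.5357, -0.0179, 0.197]
tcp_rot: [-0.233, -3.07, -0.012]
wrist_force: [-0.4, 0.4, -4.6]
width: 0.0123
```

```bash
cat >> h.py <<'E'
def st():
    s=observe()
    from scipy.spatial.transform import Rotation as R
    M=R.from_rotvec(s['tcp_rot']).as_matrix();T=wristT(s)
    print(s['tcp_pos'],s['time'],s['width'],'F',s['wrist_force'].round(1),'toolz',M[:,2].round(3),'yaw-y',np.degrees(np.arctan2(M[1,1],M[0,1])))
    return s,M
E
python3 -c "
from h import *
st()"
```

```text
[ 0.53571943 -0.01792261  0.1969917 ] 5.9 0.012308036189623905 F [-0.4  0.4 -4.6] toolz [-0.062  0.013 -0.998] yaw-y 81.32499850858437
```

```bash
python3 -c "
from h import *
eyes.read_camera('top');st();eyes.read_camera('top');st()"
```

```text
[ 0.53513604 -0.01788613  0.19691063] 5.95 0.012850858539836417 F [-0.4  0.2 -4.3] toolz [-0.063  0.013 -0.998] yaw-y 81.33093470949893
[ 0.53472093 -0.01813591  0.19675046] 6.0 0.012412579858337007 F [ 0.9 -0.7 -3.6] toolz [-0.063  0.013 -0.998] yaw-y 81.31788108821688
```

{"op": "drive_tool", "data": {
  "xyz": [
    [0,0,0]
  ],
  "spin": [0],
  "grip": [0.005]
}}

```text
time: 6.1
tcp_pos: [0.5338, -0.0177, 0.1958]
tcp_rot: [-0.232, -3.067, -0.012]
wrist_force: [0.1, -0.6, -4.3]
width: 0.0125
```

```bash
python3 -c "
from h import *
st();eyes.read_camera('top');st();eyes.read_camera('top');st()"
```

```text
[ 0.53383311 -0.0177442   0.19577255] 6.1 0.012545981054581566 F [ 0.1 -0.6 -4.3] toolz [-0.065  0.013 -0.998] yaw-y 81.35425603599491
[ 0.5335421  -0.01765154  0.195623  ] 6.15 0.012683670423184188 F [-0.4  0.1 -4.9] toolz [-0.066  0.013 -0.998] yaw-y 81.34813074715309
[ 0.5336882  -0.0178032   0.19581776] 6.2 0.012421141920694188 F [-0.2  0.2 -3.8] toolz [-0.066  0.013 -0.998] yaw-y 81.33887508099714
```

{"op": "drive_tool", "data": {
  "xyz": [
    [0,0,0.03]
  ],
  "spin": [0],
  "grip": [0.005]
}}

```text
time: 6.3
tcp_pos: [0.5302, -0.0175, 0.2219]
tcp_rot: [-0.231, -3.056, -0.013]
wrist_force: [-0.2, 0.9, -3.8]
width: 0.0125
```

```bash
python3 -c "
from h import *
st();eyes.read_camera('top');st();eyes.read_camera('top');st()"
```

```text
[ 0.53018962 -0.01745989  0.22189688] 6.3 0.01245334552853151 F [-0.2  0.9 -3.8] toolz [-0.076  0.014 -0.997] yaw-y 81.33175025444191
[ 0.53403712 -0.01781927  0.2287876 ] 6.35 0.012957098548312238 F [ 2.8 -0.2 -1.6] toolz [-0.064  0.013 -0.998] yaw-y 81.33657073418411
[ 0.53565962 -0.01806347  0.2281996 ] 6.4 0.01265299344342749 F [ 1.4  0.7 -2.9] toolz [-0.06   0.012 -0.998] yaw-y 81.33367853692957
```

{"op": "drive_tool", "data": {
  "xyz": [
    [0,0,-0.03],
    [0,0,0]
  ],
  "spin": [0,0],
  "grip": [0.005,0.005]
}}

```text
time: 6.6
tcp_pos: [0.5365, -0.0183, 0.1981]
tcp_rot: [-0.233, -3.076, -0.012]
wrist_force: [-1.5, 1.0, -3.9]
width: 0.0128
```

```bash
python3 -c "
from h import *
st();eyes.read_camera('top');st();eyes.read_camera('top');st()"
```

```text
[ 0.53654313 -0.0183484   0.1980623 ] 6.6 0.01281148230649807 F [-1.5  1.  -3.9] toolz [-0.056  0.012 -0.998] yaw-y 81.31930485128795
[ 0.53833036 -0.01857784  0.20011903] 6.65 0.012611029128219615 F [ 0.6 -0.2 -2.7] toolz [-0.052  0.011 -0.999] yaw-y 81.31797750037087
[ 0.53929854 -0.01861186  0.20115632] 6.7 0.012641230651116827 F [ 0.  -0.5 -4.1] toolz [-0.05   0.011 -0.999] yaw-y 81.3204517674901
```

{"op": "drive_tool", "data": {
  "xyz": [
    [0,0,0.03]
  ],
  "spin": [0],
  "grip": [0.005]
}}

```text
time: 6.8
tcp_pos: [0.5365, -0.0184, 0.2281]
tcp_rot: [-0.233, -3.074, -0.012]
wrist_force: [0.9, 0.8, -4.2]
width: 0.0123
```

```bash
python3 -c "
from h import *
for i in range(5): st();eyes.read_camera('top')
st()"
```

```text
[ 0.53653418 -0.01841236  0.22811695] 6.8 0.012346648997803586 F [ 0.9  0.8 -4.2] toolz [-0.058  0.012 -0.998] yaw-y 81.30947142616907
[ 0.54061779 -0.01882584  0.23535375] 6.85 0.012974558096706211 F [ 1.6 -0.1  0. ] toolz [-0.046  0.011 -0.999] yaw-y 81.31784725106223
[ 0.54218555 -0.01898485  0.23476316] 6.9 0.011985717195771923 F [ 1.1 -0.8 -3.3] toolz [-0.042  0.01  -0.999] yaw-y 81.31992810450049
[ 0.54146304 -0.01891812  0.23331322] 6.95 0.012412918803186304 F [-0.5  0.6 -3.5] toolz [-0.043  0.01  -0.999] yaw-y 81.31787220018714
[ 0.54027707 -0.01877583  0.23205514] 7.0 0.012907314167045068 F [-0.1  0.2 -4.4] toolz [-0.046  0.011 -0.999] yaw-y 81.31772988691763
[ 0.53935237 -0.01867348  0.23116172] 7.05 0.013055978719269005 F [ 0.1  0.4 -4.2] toolz [-0.049  0.011 -0.999] yaw-y 81.31825250889811
```

{"op": "drive_tool", "data": {
  "xyz": [
    [0,0,-0.03],
    [0,0,0]
  ],
  "spin": [0,0],
  "grip": [0.005,0.005]
}}

```text
time: 7.25
tcp_pos: [0.5385, -0.0185, 0.1997]
tcp_rot: [-0.234, -3.082, -0.011]
wrist_force: [-0.7, 0.4, -5.4]
width: 0.0128
```

```bash
python3 -c "
from h import *
for i in range(2): st();eyes.read_camera('top')
st()"
```

```text
[ 0.53848863 -0.01854546  0.19966171] 7.25 0.012770112690504598 F [-0.7  0.4 -5.4] toolz [-0.05   0.011 -0.999] yaw-y 81.31918263942346
[ 0.54036088 -0.01875518  0.20182639] 7.3 0.01257674617594201 F [ 0.7  0.6 -2.7] toolz [-0.045  0.011 -0.999] yaw-y 81.31892314845211
[ 0.54168112 -0.01893227  0.20313082] 7.35 0.01275641917933764 F [ 0.8  0.7 -3.3] toolz [-0.042  0.01  -0.999] yaw-y 81.31906131436729
```

{"op": "drive_tool", "data": {
  "xyz": [
    [0,0,-0.03],
    [0,0,0]
  ],
  "spin": [0,0],
  "grip": [0.005,0.005]
}}

```text
time: 7.55
tcp_pos: [0.5433, -0.0191, 0.1747]
tcp_rot: [-0.235, -3.093, -0.011]
wrist_force: [-2.8, -0.1, -5.1]
width: 0.0125
```

```bash
python3 - <<'E'
from h import *
for i in range(2): st();eyes.read_camera('top')
s,M=st(); snap('wrist','w6.png')
snap('scene','s6.png')
b=cv2.imread('pics/s6.png')
cv2.imwrite('pics/zs6.png',cv2.resize(b[195:300,215:335],None,fx=5,fy=5,interpolation=cv2.INTER_CUBIC))
E
```

```text
[ 0.54330425 -0.01908759  0.17471424] 7.55 0.012500062439836049 F [-2.8 -0.1 -5.1] toolz [-0.039  0.01  -0.999] yaw-y 81.31754270474704
[ 0.54574598 -0.01930965  0.17721327] 7.6 0.012791376525339196 F [ 0.6 -0.5 -2.8] toolz [-0.033  0.009 -0.999] yaw-y 81.32454618543983
[ 0.54693239 -0.01944462  0.17831113] 7.65 0.012994444835554573 F [-0.6 -0.2 -3.7] toolz [-0.03   0.009 -1.   ] yaw-y 81.32670014443481
```

View pics/w6.png

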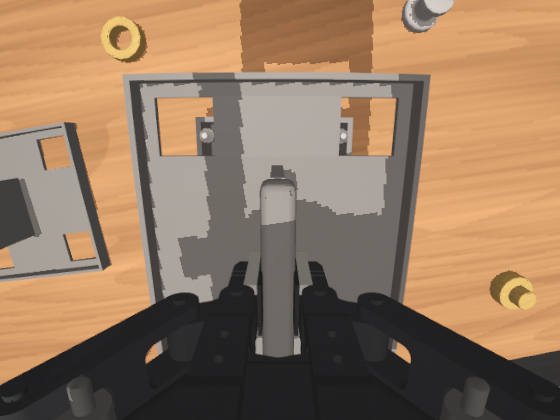

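View pics/zs6.png

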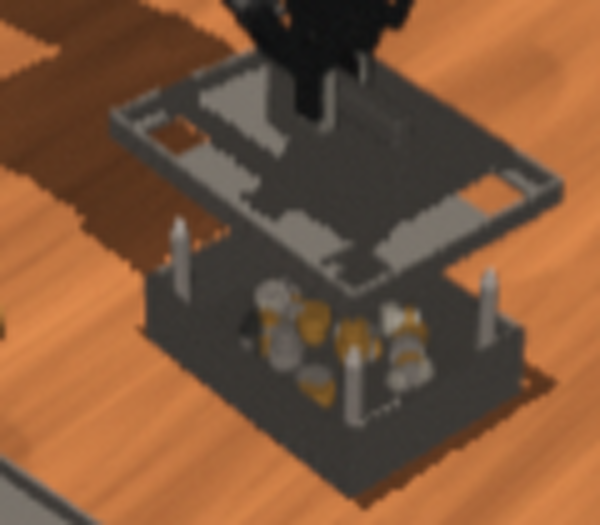

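```bash
python3 - <<'E'
from h import *
s,M=st();T=wristT(s)
p=unproj('wrist',[(206,135),(343,135)],.083,T)
h=[]
for uv in [(187,126),(368,126)]:
    # plane at tool z=0.046
    a=unproj('wrist',uv,0.1,T)[0]; o=T[:3,3];d=a-o
    n=M[:,2]; t=(0.046-n@(o-s['tcp_pos']))/(n@d); h.append(o+t*d)
h=np.array(h);print(p,h,'post-hole',p-h)
m=[[-.07,-.048],[-.07,.048]]
print(fit(m,p),fit(m,h))
E
```

```text
[ 0.5473948  -0.01951729  0.17892095] 7.75 0.012766984994892289 F [ 0.2 -0.1 -2.9] toolz [-0.028  0.009 -1.   ] yaw-y 81.32674573325683
[[ 0.47573618 -0.05701717  0.083     ]
 [ 0.49010628  0.03694809  0.083     ]] [[ 0.4717724  -0.05509641  0.13472198]
 [ 0.48628802  0.03996674  0.13514284]] post-hole [[ 0.00396378 -0.00192075 -0.05172198]
 [ 0.00381826 -0.00301865 -0.05214284]]
(array([ 0.55211675, -0.02061661]), np.float64(-8.694873384910721), np.float64(0.0004657289316924128)) (array([ 0.54822816, -0.01813099]), np.float64(-8.681694071968153), np.float64(8.155149280160423e-05))
```

{"op": "drive_tool", "data": {
  "xyz": [
    [0.001,-0.002,-0.03],
    [0,0,0]
  ],
  "spin": [0,0],
  "grip": [0.005,0.005]
}}

```text
time: 7.95
tcp_pos: [0.5507, -0.0217, 0.1521]
tcp_rot: [-0.236, -3.11, -0.01]
wrist_force: [-1.8, -0.5, -4.7]
width: 0.0122
```

```bash
cat >> h.py <<'E'
def rel():
    s,M=st();T=wristT(s);h=[]
    for uv in [(187,126),(368,126)]:
        a=unproj('wrist',uv,0.05,T)[0]; o=T[:3,3];d=a-o
        n=M[:,2]; t=(0.046-n@(o-s['tcp_pos']))/(n@d); h.append(o+t*d)
    m=[[-.07,-.048],[-.07,.048]]
    print('tray',fit(m,np.array(h)))
E
python3 - <<'E'
from h import *
for i in range(2): st();eyes.read_camera('top')
rel(); snap('wrist','w7.png'); 
E
```

```text
[ 0.5507047  -0.02173844  0.15206704] 7.95 0.012247384825579079 F [-1.8 -0.5 -4.7] toolz [-0.022  0.008 -1.   ] yaw-y 81.33600277878142
[ 0.55289055 -0.02182928  0.15440498] 8.0 0.01244818379649582 F [ 0.4  0.4 -3.7] toolz [-0.017  0.008 -1.   ] yaw-y 81.3333958989751
[ 0.55381344 -0.02190384  0.15519335] 8.05 0.012633485085989559 F [ 0.2 -0.2 -4.2] toolz [-0.014  0.007 -1.   ] yaw-y 81.33934736550788
tray (array([ 0.55527176, -0.02057674]), np.float64(-8.669088021466054), np.float64(7.987517999646226e-05))
```

View pics/w7.png

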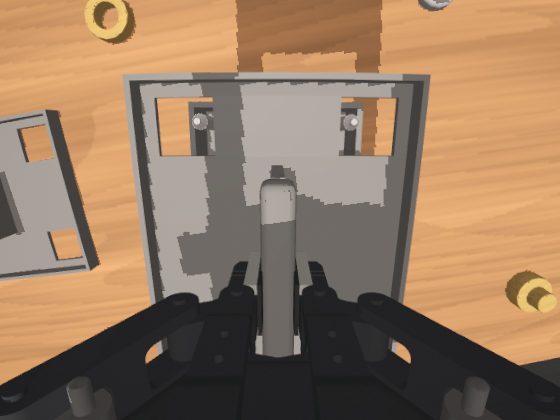

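{"op": "drive_tool", "data": {
  "xyz": [
    [-0.006,0,-0.022],
    [0,0,0]
  ],
  "spin": [0,0],
  "grip": [0.005,0.005]
}}

```text
time: 8.3
tcp_pos: [0.5501, -0.022, 0.1367]
tcp_rot: [-0.236, -3.124, -0.009]
wrist_force: [-1.5, 0.4, -4.2]
width: 0.0129
```

```bash
python3 - <<'E'
from h import *
for i in range(3): st();eyes.read_camera('top')
rel();im=snap('wrist','w8.png')
s=observe();T=wristT(s)
E
```

```text
[ 0.55008055 -0.0220017   0.13666163] 8.3 0.012854065318854952 F [-1.5  0.4 -4.2] toolz [-0.008  0.007 -1.   ] yaw-y 81.34809918814831
[ 0.55272907 -0.02226943  0.13850329] 8.35 0.012252021981033572 F [-0.1 -0.8 -4.4] toolz [-0.003  0.006 -1.   ] yaw-y 81.34734495803974
[ 0.55387993 -0.02240845  0.13912471] 8.4 0.012791781126026124 F [-0.2 -0.8 -4. ] toolz [-0.     0.006 -1.   ] yaw-y 81.34886981484382
[ 0.554177   -0.02246447  0.13929529] 8.45 0.012478282261693287 F [ 0.2 -0.2 -4. ] toolz [ 0.     0.006 -1.   ] yaw-y 81.34958568379761
tray (array([ 0.5563216 , -0.02120791]), np.float64(-8.658835494477753), np.float64(7.80939394952676e-05))
```

View pics/w8.png

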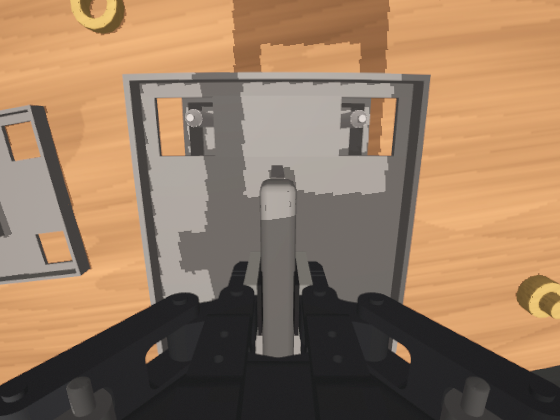

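{"op": "drive_tool", "data": {
  "xyz": [
    [-0.005,0,-0.018]
  ],
  "spin": [0],
  "grip": [0.005]
}}

```text
time: 8.6
tcp_pos: [0.553, -0.0228, 0.1243]
tcp_rot: [0.236, 3.124, 0.008]
wrist_force: [1.0, 0.0, -3.8]
width: 0.013
```

```bash
python3 - <<'E'
from h import *
for i in range(4): st();eyes.read_camera('top')
rel();im=snap('wrist','w9.png')
E
```

```text
[ 0.55298073 -0.02283055  0.12432602] 8.6 0.012963232452846718 F [ 1.   0.  -3.8] toolz [ 0.009  0.005 -1.   ] yaw-y 81.35786985340485
[ 0.54881357 -0.02243493  0.12050784] 8.65 0.01246527101062421 F [-3.1  0.5 -6. ] toolz [ 0.     0.006 -1.   ] yaw-y 81.35554493912213
[ 0.54772565 -0.02228446  0.12062559] 8.7 0.012732853261197434 F [-1.6 -0.2 -4. ] toolz [-0.003  0.006 -1.   ] yaw-y 81.35038099687395
[ 0.54826632 -0.0223354   0.12110677] 8.75 0.012893296239767977 F [ 0.8  0.1 -4.3] toolz [-0.002  0.006 -1.   ] yaw-y 81.35066210686789
[ 0.54913505 -0.02241772  0.1216106 ] 8.8 0.012453767365182722 F [ 0.2 -0.3 -4.2] toolz [-0.     0.006 -1.   ] yaw-y 81.35103097018663
tray (array([ 0.55125856, -0.02115708]), np.float64(-8.657391443455518), np.float64(7.812782010698655e-05))
```

View pics/w9.png

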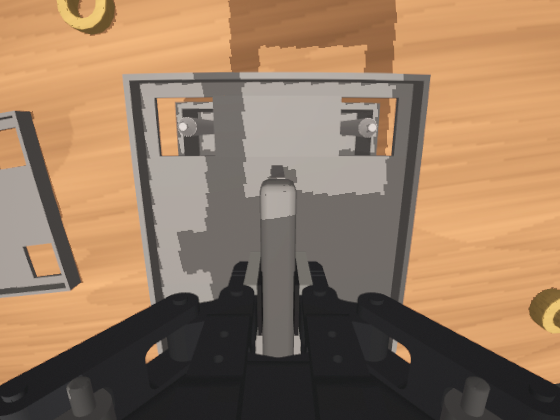

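{"op": "drive_tool", "data": {
  "xyz": [
    [0,0,-0.018]
  ],
  "spin": [0],
  "grip": [0.005]
}}

```text
time: 8.95
tcp_pos: [0.5528, -0.0228, 0.1067]
tcp_rot: [0.236, 3.125, 0.008]
wrist_force: [0.5, 0.2, -4.6]
width: 0.0127
```

```bash
python3 - <<'E'
from h import *
for i in range(4): eyes.read_camera('top')
rel();im=snap('wrist','w10.png');snap('scene','s10.png')
b=cv2.imread('pics/s10.png')
cv2.imwrite('pics/zs10.png',cv2.resize(b[195:300,215:335],None,fx=5,fy=5,interpolation=cv2.INTER_CUBIC))
E
```

```text
[ 0.54977804 -0.02246926  0.10425262] 9.15 0.012626371307541082 F [-0.2  0.5 -3.3] toolz [ 0.001  0.006 -1.   ] yaw-y 81.34980657533454
tray (array([ 0.55194183, -0.02121228]), np.float64(-8.658614925269694), np.float64(7.801566338685312e-05))
```

View pics/zs10.png

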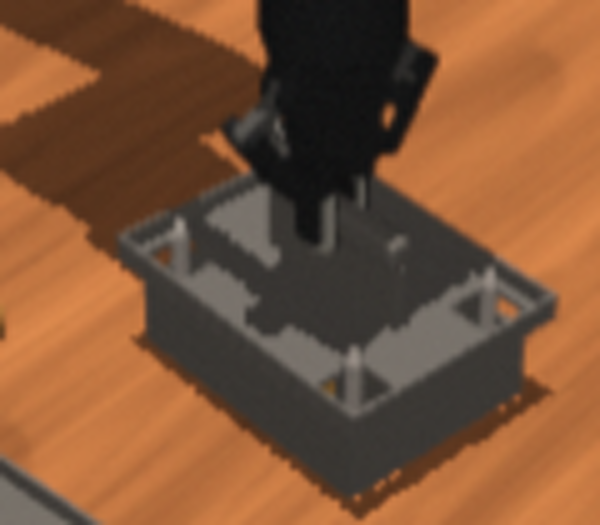

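The posts are through the holes; about 9 mm is left to go.

{"op": "drive_tool", "data": {
  "xyz": [
    [0,0,-0.006]
  ],
  "spin": [0],
  "grip": [0.005]
}}

```text
time: 9.35
tcp_pos: [0.5516, -0.0227, 0.0999]
tcp_rot: [0.237, 3.128, 0.009]
wrist_force: [0.3, 0.6, -4.0]
width: 0.0126
```

```bash
python3 - <<'E'
from h import *
for i in range(4): eyes.read_camera('top')
rel()
E
```

```text
[ 0.55022142 -0.02254375  0.09862571] 9.55 0.012765309070473517 F [-0.7  0.4 -4.3] toolz [ 0.002  0.006 -1.   ] yaw-y 81.35188118952253
tray (array([ 0.55244439, -0.02129456]), np.float64(-8.656538270774922), np.float64(7.787734250841796e-05))
```

{"op": "drive_tool", "data": {
  "xyz": [
    [0,0,-0.003]
  ],
  "spin": [0],
  "grip": [0.005]
}}

```text
time: 9.65
tcp_pos: [0.5506, -0.0226, 0.096]
tcp_rot: [0.237, 3.13, 0.009]
wrist_force: [-0.8, -0.5, -1.9]
width: 0.0128
```

```bash
python3 - <<'E'
from h import *
for i in range(4): eyes.read_camera('top')
rel()
E
```

```text
[ 0.55058417 -0.02257855  0.09582202] 9.85 0.012579399961238712 F [-0.5 -1.  -3.5] toolz [ 0.003  0.005 -1.   ] yaw-y 81.35243366772785
tray (array([ 0.55284324, -0.02133331]), np.float64(-8.655985584274186), np.float64(7.777415687368339e-05))
```

{"op": "drive_tool", "data": {
  "xyz": [
    [0,0,-0.002]
  ],
  "spin": [0],
  "grip": [0.005]
}}

```text
time: 9.95
tcp_pos: [0.5502, -0.0227, 0.0946]
tcp_rot: [0.237, 3.131, 0.008]
wrist_force: [-9.5, 1.2, 20.6]
width: 0.0125
```

```bash
python3 - <<'E'
from h import *
for i in range(3): eyes.read_camera('top')
st()
E
```

```text
[ 0.55027827 -0.02266679  0.09473347] 10.1 0.01243554467484702 F [-3.5 -0.1  4.7] toolz [ 0.003  0.005 -1.   ] yaw-y 81.35453361837922
```

{"op": "drive_tool", "data": {
  "xyz": [
    [0,0,-0.002]
  ],
  "spin": [0],
  "grip": [0.005]
}}

```text
time: 10.2
tcp_pos: [0.5502, -0.0227, 0.0946]
tcp_rot: [0.237, 3.129, 0.008]
wrist_force: [-7.0, 1.4, 20.0]
width: 0.0125
```

```bash
python3 - <<'E'
from h import *
for i in range(3): eyes.read_camera('top')
st()
E
```

```text
[ 0.55024216 -0.02268342  0.0946504 ] 10.35 0.012531166679001936 F [-5.3 -0.2 11.7] toolz [ 0.004  0.005 -1.   ] yaw-y 81.35883961473603
```

{"op": "drive_tool", "data": {
  "xyz": [
    [0,0,0],
    [0,0,0],
    [0,0,0],
    [0,0,0]
  ],
  "spin": [0,0,0,0],
  "grip": [0.06,0.06,0.06,0.06]
}}

```text
time: 10.75
tcp_pos: [0.5519, -0.0228, 0.0964]
tcp_rot: [0.236, 3.124, 0.008]
wrist_force: [0.3, -0.0, 0.6]
width: 0.0601
```

```bash
python3 - <<'E'
from h import *
snap('wrist','w11.png');st()
E
```

```text
[ 0.55187608 -0.02285881  0.0962782 ] 10.8 0.05981991135040133 F [ 0.1  0.9 -1. ] toolz [ 0.009  0.005 -1.   ] yaw-y 81.36142557208741
```

View pics/w11.png

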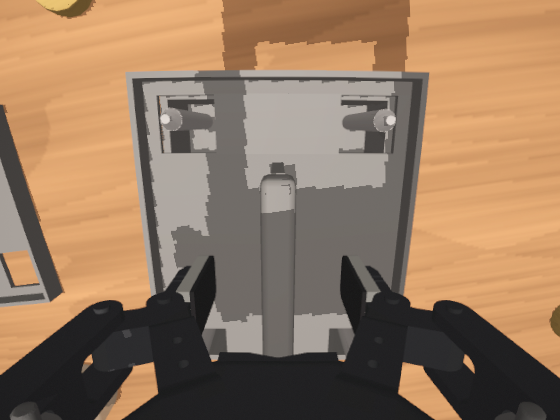

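Released, and the bar is clear between the fingers. Next I retreat straight up, well clear of the tray.

{"op": "drive_tool", "data": {
  "xyz": [
    [0,0,0.015],
    [0,0,0.025],
    [0,0,0.03],
    [0,0,0.03],
    [-0.01,0,0.03],
    [-0.02,0.02,0.02],
    [-0.02,0.03,0],
    [-0.02,0.03,0],
    [0,0.03,0],
    [0,0,0]
  ],
  "spin": [0,0,0,0,0,0,0,0,0,0],
  "grip": [0.06,0.06,0.06,0.06,0.06,0.06,0.06,0.06,0.06,0.06]
}}

```text
time: 11.8
tcp_pos: [0.4789, 0.0893, 0.2497]
tcp_rot: [0.243, 3.127, 0.01]
wrist_force: [-0.6, 0.3, -0.1]
width: 0.06
```

```bash
python3 - <<'E'
from h import *
a=snap('scene','s12.png');print(models.tip_of('tray_mid','scene'),models.tip_of('square_tray_mid','scene'));b=snap('top','t12.png');st()
print(models.tip_of('tray_mid','top'))
cv2.imwrite('pics/z12.png',np.hstack([cv2.resize(a[215:300,225:335],(500,386),interpolation=cv2.INTER_CUBIC),cv2.resize(b[125:220,280:360],(300,386))]))
E
```

```text
[{'location': [0.2039, 0.3428, 0.0312], 'score': 0.97}, {'location': [0.3664, 0.5766, 0.0314], 'score': 0.82}, {'location': [0.5521, -0.0222, 0.0759], 'score': 0.66}] [{'location': [0.5065, -0.2766, 0.0291], 'score': 0.65}]
[0.47948967 0.08597217 0.24922566] 12.0 0.05985712706857327 F [-0.2 -0.1 -0.7] toolz [ 0.005  0.004 -1.   ] yaw-y 80.94518017712878
[{'location': [0.2017, 0.3414, 0.0272], 'score': 0.84}, {'location': [0.3676, 0.5741, 0.0309], 'score': 0.82}, {'location': [0.5528, -0.024, 0.0754], 'score': 0.74}]
```

View pics/z12.png

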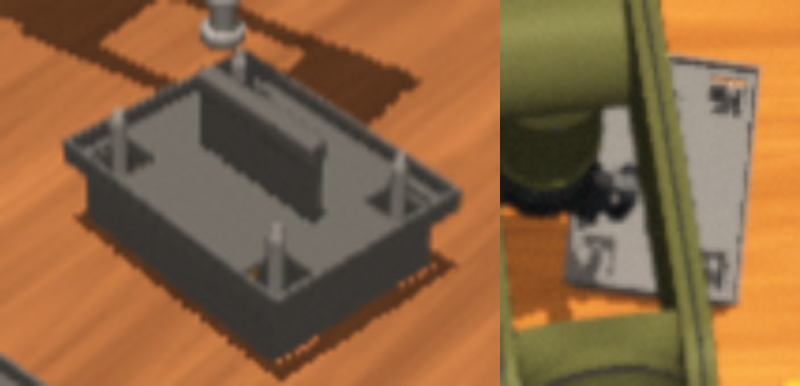

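The picture shows the tray seated level on the rim, all four posts through its holes. The network puts tray_mid at z 0.076 (0.075 expected) and about 1–3 mm from the stand's centre. The gripper is clear of everything.

```bash
python3 -c "
from h import *
print(job.close_job())"
```

```text
the job is handed in; nothing more can be done
None
```

I stacked the oblong grey tray on the parts stand, let go, backed the gripper clear and handed the job in. The hand-in gave no verdict.

- **Seating:** I gripped the tray by its bar and lowered it in small steps until it touched the rim. The peak reported vertical force was about 20 N.
- **Last checks:** the scene picture shows all four posts through the holes and the tray level on the rim. The networks put the tray's centre at z 0.075–0.076 m (0.075 expected) and about 1–3 mm from the stand's centre. Long sides were aligned within about 0.5°, measured while the tray was still held.
- **Square tray:** its reported position changed by only about 2–4 mm from the start, within the networks' accuracy.
- **Problem along the way:** the tool tilted up to about 4° during the carry, because each row starts from the measured pose. I had it within about 0.5° of vertical before the posts entered the holes.
- **Not fully checked:** the arm partly hid the stand in the last top-camera picture, so the level check rests on the scene picture.

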